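# Roll a turned roller home with the push paddle

### The arm

A 6-joint arm with a two-finger parallel gripper is mounted at the origin on the work surface. World frame = base frame: x ahead of the robot, y to its left, z up, the work surface at z = 0. Lengths are in mm, angles in rad, forces in N, time in s.
With the tool pointing down it reaches from about 350 to 875 mm from the base axis. Payload 4.2 kg.
Tool frame: the origin (TCP) lies at the very end of the fingers, on their centre line; the grasp point (between the pads) lies 19 mm behind it (arm.pinch_z is the distance from the TCP to the grasp point, in mm); x points along the fingers, y is the direction in which the jaws open and shut, and the axes are right-handed (so a half turn about x gives the same grasp; the last joint's range is limited). The gripper opens to 85 mm and grips with 20 to 120 N. Pads are 22 mm wide; open, the fingers measure 114 mm over their backs; the gripper's body (76 mm by 85 mm) begins 54 mm behind the grasp point. The pads swing forward as they close: fully open they stand 13 mm farther back than shut.
Start: joints at [1.49, 0.385, 0.008, 0, -1.194, -0.259], TCP at [208.279, 589.253, 231.312] pointing down, gripper open.
Joint ranges: [-3.14, 3.14], [-1.21, 2.06], [-1.07, 1.41], [-3.16, 2.05], [-2.99, -0.16], [-3.1, 3.1]. Speed limits (rad/s): [2.79, 2.79, 3.14, 3.14, 3.14, 3.14].

### API

Orientations are given as a unit quaternion [x, y, z, w].
In Python, from bench import arm gives the robot as it stands.
- The arm moves only by the tool drive_tool, never from a script. Its argument "motion" is a list of rows, each a list of 4 numbers: the shift along the tool's x, y, z in mm, then the turn about the tool's x in degrees. In form: [[dx, dy, dz, spin], ...]. A call has 1 to 10 rows; each row shifts and turns the commanded pose from where the row before left it, along the tool's axes as they then stand; what a row does not reach is not made up. A row lasts 1/12 s, in which the tool goes at most 41.7 mm and 7.16 degrees, less where a joint would pass 70% of its speed; a pose out of reach is approached as far as the arm can. A call with a gripper value outside its range is refused whole. "grip" is the finger opening in mm, from 0 to 85.4, set as the call begins (left out, the last holds). The fingers move at their own pace and stop on an object; the grip force is fixed at half the most. Time passes only in rows, so rows that do not move let the fingers close. It gives the time, the measured TCP pose, the force and the opening at its end, in the units of the state.
- arm.read_state(): the state, without advancing time (a new reading comes with each control period).
- arm.get_image(name): name is "scene" or "side" or "wrist"; returns the picture (400x640x3 uint8, red, green, blue); there is no depth.
- arm.calibration(name): a dict with "K" (3x3 intrinsics, pixels), "eye" and "attitude" of the camera in the world; the wrist camera has in their place "T_tool_cam" (4x4, takes a point from camera to tool coordinates, whose origin is the TCP and whose axes are the tool frame's). Camera axes: x right, y up, looking along -z (the intrinsics and any distortion apply to the point x, -y, -z); pixel columns grow to the right and rows downward; lengths in mm; the calibration is good to about 2 mm. A picture is of the moment at which its call begins: read the wrist's pose just before it. calibration takes no time and is no camera call.
- arm.job_done(): hands the job in, once; it reports no verdict.
The state is a dict: "clock": time; "joints": joint angles; "joint_vel": joint speeds; "joint_efforts": joint torques, N m; "position": TCP position; "ee_rot": TCP orientation; "contact_force": force on the tool from outside, world axes, zero at the start; "wrist_torque": the same for the moment, N m; "gripper_width": finger opening in mm.
Only numpy, scipy, OpenCV 4.12 (cv2) and the standard library are available. Lean on these libraries where they do the work, as an engineer would, in place of code of your own. Each camera call takes 0.05 s, during which the arm holds its last target. There are 200 camera calls.

### The job

Take the push paddle from its cork rest by the handle and, touching the roller only with the paddle, roll it along the feed track until it meets the sliding stop, then keep pushing gently until the stop is fully home on its buffers and press there with about 10 newtons for a second; the roller dents if pushed with more than 25 newtons. Leave the roller lying against the stop and stand the paddle upright back on its cork rest, leaving the other things on the bench alone.

Things in the scene. Friction and masses are not known exactly. Their poses are not given: they have to be found in the camera images.
- track: Fixed wooden feed track, 340 mm long, 100 wide. Origin on the bench, mid-width; x is the rolling direction (ends at x = -180, open, and +160 mm), y across, z up. Channel 80 mm wide with a level white floor 18 mm above the bench, between side walls with tops 33 mm above the bench; the sliding stop is near its +x end, before an adjustable end block clamped on the walls.
- roller_center (a point): Centre of the loose turned wooden roller: 44 mm diameter, 64 mm long (72 over its steel axle stubs), about 0.18 kg, its axis across the track and 40 mm above the bench. It starts at track x = -100 to -40 mm, rolls easily and soon comes to rest when not pushed; dents above 25 N.
- stop_face (a point): Middle of the face that the roller meets on the sliding stop, a wooden block in the track 76 mm wide, 42 high, 16 thick, with a steel strap on top; x along the track, 41 mm above the bench. The face starts at track x = +73 to +99 mm and slides 18 to 30 mm in +x, how far only feel tells: about 4 N moves it, it stays where left, and home on the end block's rubber buffers it comes up solid.
- paddle_grip (a point): Centre of the push paddle's handle at grip height, 65 mm above its underside; x = pushing direction, z up. Upright bar 22 mm thick (x), 30 wide (y), ending 29 mm above. Blade's flat pushing face 28 mm ahead, 52 mm wide, 45 high from the underside; foot to 28 mm behind. 0.16 kg. Held with its underside 26 mm above the bench it clears the track's floor and meets the roller near axis height.
- rest_top (a point): Centre of the top of the paddle's fixed cork rest, a board 130 x 110 mm (x, y) and 10 mm thick; the paddle stands on it.
- bowl: Bystander: small turned wooden bowl, 110 mm across, 45 mm high. Leave alone.
- wax_tin: Bystander: bare metal wax tin, 66 mm across, 50 mm high. Leave alone.
- gouge: Bystander: turning gouge lying on the bench, 310 mm long, wooden handle. Leave alone.
Mind the look-alikes: they are no part of the job. What is shaped like the part that bears paddle_grip but green or turquoise is not meant. What is shaped like the part that bears roller_center but red is not meant.

How it is judged:
By the outcome, as a careful person would: the job done as asked, in the order asked, and still so for the second after the job is handed in, with the robot touching nothing.
It also fails if it takes over 64 s, if anything falls off the work surface, if the arm or the gripper's body presses on something with over 40 N, if the wrist force passes 120 N, or if a joint passes its speed limit or range.

## Working session

There is one attempt and no reset: what is moved stays moved. The work goes in short steps, Python scripts to look and compute and a tool call to move; the robot and the scene stay as the last step left them, time stands still between calls to the robot, and variables do not carry over. Pictures are saved under pics/ and viewed, about 8 in all and at most 12, crops included, and the job is handed in when it is done.

Besides the shell and the picture viewer there is one more tool, called as a command line: name --pt "numbers of a row" for each row, then --argument value for the rest. drive_tool: Moves the arm, as the interface text tells. Its arguments: {"type":"object","properties":{"motion":{"type":"array"},"grip":{"type":"number"}},"required":["motion"]}

```bash
mkdir -p pics; python3 - <<'E'
from bench import arm
import cv2
for n in("scene","side","wrist"):
    s=arm.read_state();im=arm.get_image(n);cv2.imwrite(f"pics/{n}0.png",im[...,::-1])
    c=arm.calibration(n);print(n,{k:(v.tolist() if hasattr(v,'tolist') else v) for k,v in c.items()})
print(s, arm.pinch_z)
E
```

```text
scene {'K': [[465.0741523362913, 0.0, 310.49391614788186], [0.0, 465.0741523362913, 198.93858722749758], [0.0, 0.0, 1.0]], 'eye': [999.7510957900903, 333.5437992633448, 1032.5337009899101], 'attitude': [0.10938927254056977, 0.265426703632841, 0.8898619431391039, 0.35458197106500927]}
side {'K': [[420.97415424467124, 0.0, 320.2054796656332], [0.0, 420.97415424467124, 209.45423355121255], [0.0, 0.0, 1.0]], 'eye': [196.61074138635115, -846.3687834005234, 963.8731362727625], 'attitude': [0.3529543892482431, -0.07770229594598894, -0.20806209180644222, 0.9088980791421276]}
wrist {'K': [[283.7178860504986, 0.0, 314.73777578251395], [0.0, 283.7178860504986, 200.51088435585376], [0.0, 0.0, 1.0]], 'T_tool_cam': [[0.00013326162362438157, 0.31836204145952396, -0.9479691940137422, -142.9829301527295], [0.9999999859297699, -0.00013901508476650248, 9.388964971802195e-05, -1.2982522042725986], [-0.00010189111730563866, -0.9479691931874848, -0.31836205550547275, -82.33905633958727], [0.0, 0.0, 0.0, 1.0]]}
{'clock': 0.1, 'joints': array([ 1.48960166e+00,  3.85462675e-01,  6.74327055e-03, -4.46577707e-04,
       -1.19398876e+00, -2.58600778e-01]), 'joint_vel': array([-3.37675272e-05, -2.69991410e-03,  4.45306404e-03,  3.21406988e-03,
        3.78831359e-04, -2.24760688e-03]), 'joint_efforts': array([-1.14885061e-04, -3.93316591e+01,  1.88930798e+01,  4.19794276e+00,
       -2.57381485e-03,  3.06086164e-06]), 'position': array([208.11457125, 588.77127609, 230.3319809 ]), 'ee_rot': array([-0.69682942,  0.12030233,  0.69700202,  0.11892977]), 'contact_force': array([-0.45154784, -0.36522268,  0.22043004]), 'wrist_torque': array([ 0.00570222, -0.0466544 ,  0.04157471]), 'gripper_width': 85.05727607260653} 18.700000000000003
```

View pics/scene0.png

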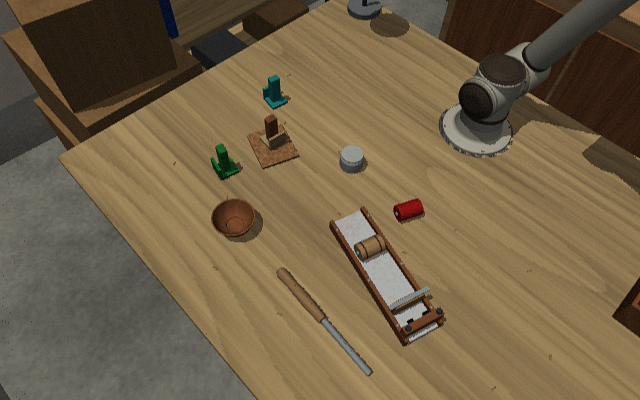

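View pics/side0.png

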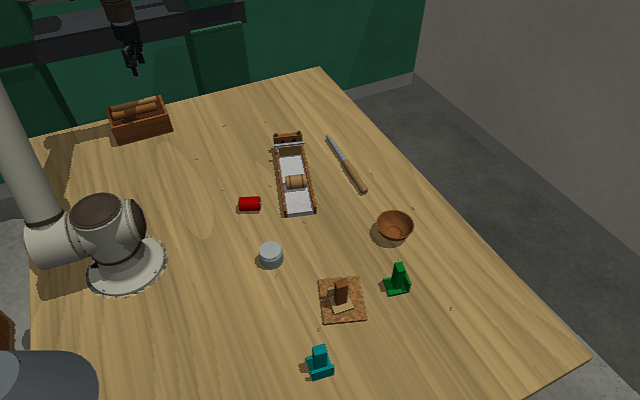

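Paddle candidates in the scene view are turquoise (274,92), green (224,160) and brown on the cork (271,130). The brown one on the cork is meant, since green and turquoise are excluded. For the rollers, red (408,210) is excluded, so the wooden one in the track (370,248) is meant. I'll confirm both in an enlarged crop.

```bash
cat > h.py <<'E'
import numpy as np, cv2
from scipy.spatial.transform import Rotation as R
from bench import arm
def cam(n,s=None):
    c=arm.calibration(n);K=np.array(c['K'])
    if n=='wrist':
        T=np.array(c['T_tool_cam']);Rt=R.from_quat(s['ee_rot']).as_matrix()
        return K,Rt@T[:3,:3],Rt@T[:3,3]+s['position']
    return K,R.from_quat(c['attitude']).as_matrix(),np.array(c['eye'])
def ray(C,u,v,z):
    K,A,e=C;d=A@(np.array([1,-1,-1])*(np.linalg.inv(K)@[u,v,1]));return e+d*(z-e[2])/d[2]
def proj(C,p):
    K,A,e=C;q=A.T@(np.asarray(p,float)-e);q=K@(q*[1,-1,-1]);return q[:2]/q[2]
E
python3 - <<'E'
import cv2,numpy as np
a=cv2.imread('pics/scene0.png');b=cv2.imread('pics/side0.png')
f=lambda im,x,y,w,h,k:cv2.resize(im[y:y+h,x:x+w],None,fx=k,fy=k,interpolation=cv2.INTER_CUBIC)
A=f(a,235,105,80,70,5);B=f(b,305,262,80,70,5);C=f(a,320,200,133,150,3)[:240] 
top=np.hstack([A,B])
C=f(a,320,200,130,150,1.6);C=cv2.resize(C,(217,250));D=cv2.resize(b[125:225,260:330],(175,250),interpolation=cv2.INTER_CUBIC)
bot=np.zeros((250,800,3),np.uint8);bot[:,:217]=C;bot[:,400:575]=D
cv2.imwrite('pics/crop1.png',np.vstack([top,bot]))
E
```

```text
(no output)
```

View pics/crop1.png

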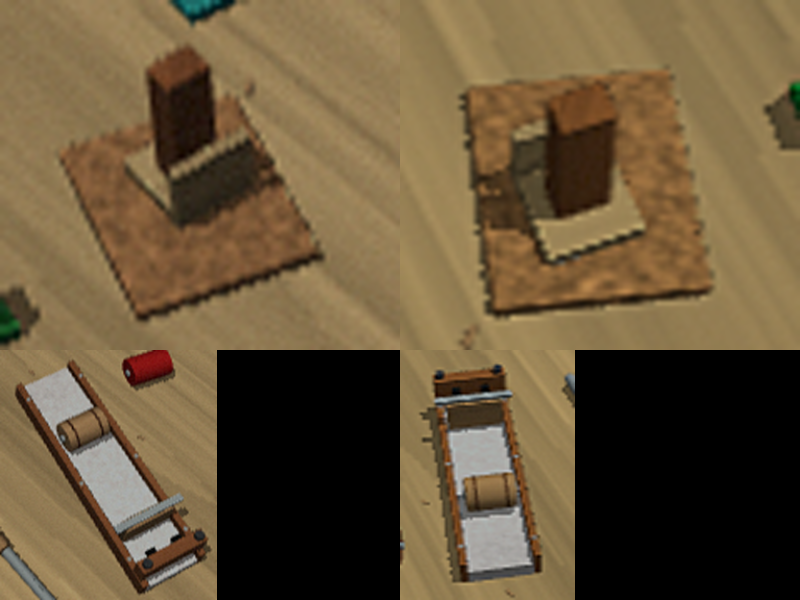

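```bash
python3 - <<'E'
from h import *
np.set_printoptions(precision=1,suppress=True)
S=cam('scene');D=cam('side')
a=[ray(S,*p,10)[:2] for p in((247,136.6),(282,124),(299,156.6),(262.4,168.6))]
b=[ray(D,*p,10)[:2] for p in((318,279.6),(359.4,276),(367,320),(323.6,324.4))]
for n,q in(('cork scene',a),('cork side',b)):
    q=np.array(q);print(n,q.tolist(),q.mean(0),np.linalg.norm(q-np.roll(q,-1,0),axis=1))
print('bar top',ray(S,271,118.2,104),ray(D,341.6,283.4,104))
print('blade top corners scene', ray(S,235+172/5,105+182/5,55),ray(S,235+250/5,105+133/5,55), 'bottom',ray(S,235+180/5,105+224/5,10))
print('foot side bottom corners',ray(D,305+148/5,262+262/5,10),ray(D,305+242/5,262+232/5,10))
print('track wall top scene',[ray(S,*p,33)[:2] for p in((332,221),(362,207.8),(404,344),(443,320))])
f=lambda u,v:(260+u*70/175,125+v*.4)
print('track side',[ray(D,*f(u,v),33)[:2] for u,v in((63,225),(140,220),(37,60),(105,60))])
a=cv2.imread('pics/scene0.png');b=cv2.imread('pics/side0.png')
A=cv2.resize(a[200:350,322:452],None,fx=3.5,fy=3.5,interpolation=cv2.INTER_CUBIC)
B=cv2.resize(b[125:225,265:321],None,fx=5.25,fy=5.25,interpolation=cv2.INTER_CUBIC)
cv2.imwrite('pics/crop2.png',np.hstack([A,B]));print(A.shape)
E
```

```text
cork scene [[515.8131292153906, -431.47223363194234], [409.9420630954852, -398.77000746472936], [456.5303697517171, -274.77402109736784], [558.3004841331285, -312.8779988762593]] [ 485.1 -354.5] [110.8 132.5 108.7 126. ]
cork side [[453.8610272762334, -284.99896738798554], [558.5283824277833, -323.1643980994621], [512.4257000014752, -443.84858897665305], [410.6710093747088, -407.69614289919923]] [ 483.9 -364.9] [111.4 129.2 108.  130.1]
bar top [ 471.8 -367.4  104. ] [ 474.5 -374.5  104. ]
blade top corners scene [ 503.4 -342.4   55. ] [ 448.6 -339.7   55. ] bottom [ 497.5 -347.    10. ]
foot side bottom corners [ 447.3 -395.3   10. ] [ 497.5 -401.1   10. ]
track wall top scene [array([547.9, -54.4]), array([464.8, -29.5]), array([651.9, 267.2]), array([549.1, 292.3])]
track side [array([456.9, -53.4]), array([542.2, -86.1]), array([541.1, 244.1]), array([625.4, 202.9])]
(525, 455, 3)
```

View pics/crop2.png

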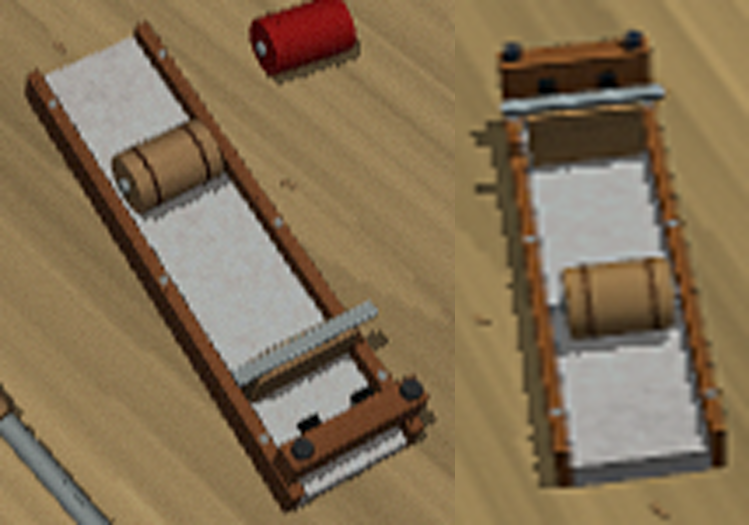

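```bash
python3 - <<'E'
from h import *
np.set_printoptions(precision=3,suppress=True)
s=arm.read_state();M=R.from_quat(s['ee_rot']).as_matrix();print(M)
t=M.T@(np.array([540,40,400])-s['position']);print(t)
E
```

```text
[[-0.    -0.333 -0.943]
 [-0.002 -0.943  0.333]
 [-1.     0.002 -0.   ]]
[-168.773  407.104 -495.867]
```

drive_tool --pt "-1 17 -27 0" --pt "-1 17 -27 0" --pt "-1 17 -27 0" --pt "-1 17 -27 0" --pt "-1 17 -27 0" --pt "-1 17 -27 0" --pt "-1 17 -27 0" --pt "-1 17 -27 0" --pt "-1 17 -27 0" --pt "-1 17 -27 0"

```text
clock: 0.98
position: [406.7, 337.5, 241.2]
ee_rot: [-0.697, 0.12, 0.697, 0.119]
contact_force: [0.7, 0.4, 0.2]
gripper_width: 85.1
```

drive_tool --pt "-1 17 -27 0" --pt "-1 17 -27 0" --pt "-1 17 -27 0" --pt "-1 17 -27 0" --pt "-1 17 -27 0" --pt "-1 17 -27 0" --pt "-1 17 -27 0" --pt "-1 17 -27 0" --pt "-1 17 -27 0" --pt "0 0 0 0"

```text
clock: 1.82
position: [586.6, 110.0, 249.6]
ee_rot: [0.697, -0.122, -0.697, -0.121]
contact_force: [0.9, 0.5, 0.2]
gripper_width: 85.6
```

drive_tool --pt "0 0 0 0" --pt "0 0 0 0" --pt "0 0 0 0"

```text
clock: 2.07
position: [583.6, 114.5, 250.2]
ee_rot: [-0.697, 0.119, 0.697, 0.119]
contact_force: [-1.0, 0.9, 0.2]
gripper_width: 85.5
```

```bash
python3 - <<'E'
from h import *
s=arm.read_state();im=arm.get_image('wrist');cv2.imwrite('pics/w1.png',im[...,::-1])
import pickle;pickle.dump(s,open('w1.pkl','wb'));print(s['position'],s['joints'],s['contact_force'])
E
```

```text
[583.64246187 114.46740473 250.18942991] [ 4.65553805e-01  3.21174029e-01 -3.90636377e-02 -2.78263765e-04
 -1.21097756e+00  7.66615883e-01] [-0.98112452  0.87571008  0.23420593]
```

View pics/w1.png

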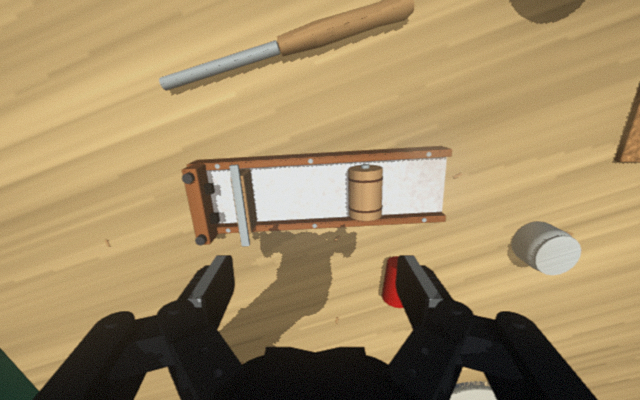

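```bash
python3 - <<'E'
from h import *
import pickle
np.set_printoptions(precision=1,suppress=True)
C=cam('wrist',pickle.load(open('w1.pkl','rb')))
p=[ray(C,*q,33)[:2] for q in((311,160.5),(430,154.5),(314,226),(425,220))]
print(p)
d=(p[1]-p[0])+(p[3]-p[2]);d/=-np.linalg.norm(d);print('dir',d,np.degrees(np.arctan2(d[1],d[0])), [np.degrees(np.arctan2(*(-(p[i+1]-p[i]))[::-1])) for i in(0,2)])
n=np.array([-d[1],d[0]]);m=sum(p)/4;print('mid',m,'width',[(q-m)@n for q in p])
st=[ray(C,*q,33)[:2] for q in((451,148.5),(445,214.5))];print('start',st,[(q-m)@d for q in st],[(q-m)@n for q in st])
o=m+d*(np.mean([(q-m)@d for q in st])+180);print('origin',o)
for nme,q,z in(('roller c',(365.5,192),40),('roller R',(383,192),40),('roller L',(348,192),40),('stop face bottom',(253,205),18),('strap',(240,205),62),('endblock',(196,208),60)):
    w=ray(C,*q,z)[:2];print(nme,w,(w-o)@d,(w-o)@n)
E
```

```text
[array([600. , 115.1]), array([557.1, -30. ]), array([512.9, 141.9]), array([470.8,  -4.6])]
dir [0.3 1. ] 73.73541194473019 [np.float64(73.50519527973165), np.float64(73.9639836500151)]
mid [535.2  55.6] width [np.float64(-45.58950513134462), np.float64(-44.98138167320893), np.float64(45.58950513134468), np.float64(44.981381673208986)]
start [array([555.7, -56.5]), array([469.7, -32.1])] [np.float64(-101.90232731300296), np.float64(-102.51164013973487)] [np.float64(-51.14625534837357), np.float64(38.33990035029392)]
origin [557.  130.3]
roller c [538.9  61.7] -70.94366519789327 -1.8321166642079898
roller R [531.3  40.2] -93.66054071793474 -0.5871443612274169
roller L [546.4  83.1] -48.22675147272524 -3.07709106097664
stop face bottom [565.3 214.1] 82.81400960503821 15.496381055506637
strap [582.  214.5] 87.889780051755 -0.3844604909883374
endblock [596.1 268.8] 143.95166983749553 1.235699821507273
```

drive_tool --pt "0 34 -7 0" --pt "0 34 -7 0" --pt "0 34 -7 0" --pt "0 34 -7 0" --pt "0 34 -7 0" --pt "0 34 -7 0" --pt "0 34 -7 0" --pt "0 34 -8 0" --pt "0 34 -8 0" --pt "0 34 -8 0"

```text
clock: 2.95
position: [539.5, -231.5, 250.8]
ee_rot: [0.697, -0.119, -0.697, -0.119]
contact_force: [0.5, 0.9, 0.9]
gripper_width: 85.6
```

drive_tool --pt "0 34 -8 0" --pt "0 34 -8 0" --pt "0 34 -7 0" --pt "0 34 -7 0" --pt "0 0 0 -5" --pt "0 0 0 -5" --pt "0 0 0 -5" --pt "0 0 0 -4.5" --pt "0 0 0 0" --pt "0 0 0 0"

```text
clock: 3.78
position: [523.1, -368.4, 250.5]
ee_rot: [0.707, 0.0, -0.707, 0.0]
contact_force: [-1.1, 0.1, -0.5]
gripper_width: 85.2
```

```bash
python3 - <<'E'
from h import *
s=arm.read_state();im=arm.get_image('wrist');cv2.imwrite('pics/w2.png',im[...,::-1])
import pickle;pickle.dump(s,open('w2.pkl','wb'));print(s['position'],s['joints'],s['contact_force'],R.from_quat(s['ee_rot']).as_matrix())
cv2.imwrite('pics/w2c.png',cv2.resize(im[100:250,215:415,::-1],None,fx=4,fy=4,interpolation=cv2.INTER_CUBIC))
E
```

```text
[ 523.12023026 -368.39649212  250.51922919] [-3.61161069e-01  3.98528940e-01  7.77388091e-02 -7.04507451e-05
 -1.24982709e+00  1.93201254e+00] [-1.10382856  0.12067242 -0.4898949 ] [[ 1.91174511e-04  3.29283971e-05 -9.99999981e-01]
 [-7.49038103e-07 -9.99999999e-01 -3.29285409e-05]
 [-9.99999982e-01  7.55333186e-07 -1.91174486e-04]]
```

View pics/w2c.png

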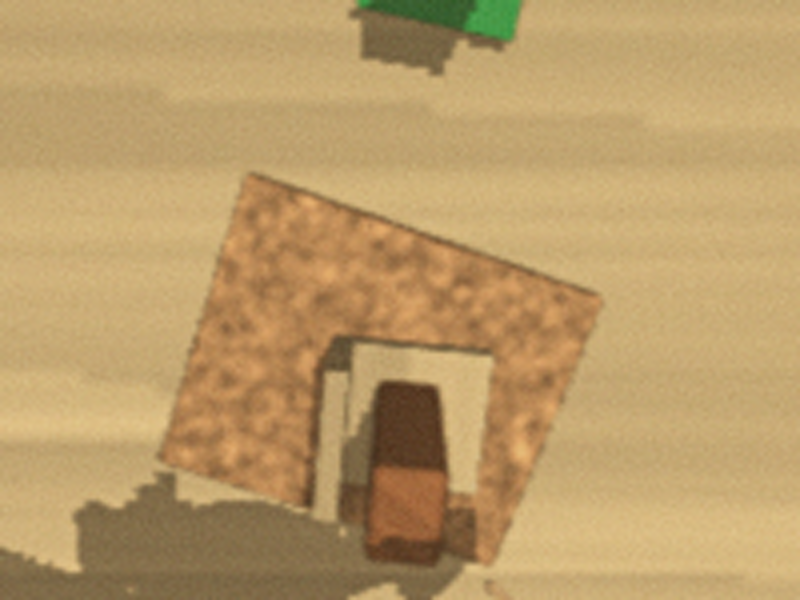

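```bash
python3 - <<'E'
from h import *
import pickle
np.set_printoptions(precision=1,suppress=True)
C=cam('wrist',pickle.load(open('w2.pkl','rb')))
r=lambda u,v,z:ray(C,215+u/4,100+v/4,z)[:2]
q=np.array([r(*p,10) for p in((248,175),(602,298),(490,562),(160,458))]);print('cork',q,q.mean(0),np.linalg.norm(q-np.roll(q,-1,0),axis=1))
ang=lambda a,b:np.degrees(np.arctan2(*(a-b)[::-1]))
print('cork yaw long',ang(q[0],q[1]),ang(q[3],q[2]))
t=np.array([r(*p,104) for p in((375,467),(444,468),(440,549),(366,547))]);print('top',t,t.mean(0),np.linalg.norm(t-np.roll(t,-1,0),axis=1),ang(t[0],t[1]),ang(t[3],t[2]))
print('foot +x edge yaw',ang(r(355,342,18),r(492,355,18)),'heel corner',r(492,355,15))
print('blade face top edge',r(325,370,55),r(313,508,55))
E
```

```text
cork [[ 557.1 -316.8]
 [ 515.1 -437.5]
 [ 414.  -401.3]
 [ 455.7 -280.7]] [ 485.5 -359.1] [127.8 107.3 127.7 107.7]
cork yaw long 70.79658295057742 70.93733215163023
top [[ 489.9 -360.7]
 [ 489.6 -379.7]
 [ 465.1 -378.8]
 [ 465.7 -358. ]] [ 477.6 -369.3] [18.9 24.5 20.8 24.3] 89.1214776752911 88.30946710589909
foot +x edge yaw 84.38903923530225 heel corner [ 496.  -399.5]
blade face top edge [ 502.8 -344.2] [ 455.9 -339.4]
```

drive_tool --pt "0 1 23 2.75" --pt "0 2 23 2.75" --pt "20 0 0 0" --pt "30 0 0 0" --pt "30 0 0 0" --pt "30 0 0 0" --pt "20 0 0 0" --pt "10 0 0 0" --pt "0 0 0 0" --pt "0 0 0 0" --grip 85

```text
clock: 4.67
position: [477.3, -371.4, 110.9]
ee_rot: [0.706, -0.034, -0.706, -0.033]
contact_force: [-0.2, 0.0, 0.7]
gripper_width: 85.2
```

```bash
python3 - <<'E'
from h import *
s=arm.read_state();M=R.from_quat(s['ee_rot']).as_matrix();print(s['position'],M[:,1],M.T@(np.array([477,-369.5,59])-s['position']))
E
```

```text
[ 477.31546567 -371.4448644   110.91813327] [-9.50088780e-02 -9.95476144e-01  7.47626742e-04] [51.91645607 -1.94490946  0.52296782]
```

drive_tool --pt "15 -2 0 0" --pt "15 0 0 0" --pt "12 0 0 0" --pt "10 0 0 0" --pt "0 0 0 0" --pt "0 0 0 0"

```text
clock: 5.17
position: [477.6, -369.7, 59.3]
ee_rot: [0.707, -0.034, -0.706, -0.033]
contact_force: [0.3, -0.6, -0.2]
gripper_width: 85.0
```

drive_tool --pt "0 0 0 0" --pt "0 0 0 0" --pt "0 0 0 0" --pt "0 0 0 0" --pt "0 0 0 0" --pt "0 0 0 0" --pt "0 0 0 0" --pt "0 0 0 0" --grip 5

```text
clock: 5.83
position: [477.1, -369.4, 58.7]
ee_rot: [0.706, -0.034, -0.706, -0.034]
contact_force: [0.1, -0.2, 2.1]
gripper_width: 21.3
```

drive_tool --pt "-5 0 0 0" --pt "-15 0 0 0" --pt "-25 0 0 0" --pt "-30 0 0 0" --pt "-15 0 0 0" --pt "0 -20 0 0" --pt "0 -30 -1 0" --pt "0 -30 -1 0" --pt "0 -30 -1 0" --pt "0 -30 -1 0"

```text
clock: 6.67
position: [493.6, -229.0, 148.0]
ee_rot: [-0.706, 0.034, 0.707, 0.034]
contact_force: [0.6, 0.0, -2.2]
gripper_width: 21.7
```

drive_tool --pt "0 -30 -1 0" --pt "0 -30 -1 0" --pt "0 -30 -1 0" --pt "0 -30 0 0" --pt "0 -30 0 0" --pt "0 -30 0 0" --pt "0 -30 0 3" --pt "0 -17 0 4" --pt "0 0 0 3.8" --pt "0 0 0 0"

```text
clock: 7.5
position: [519.4, -3.6, 148.0]
ee_rot: [-0.7, 0.1, 0.7, 0.1]
contact_force: [-0.3, 0.3, -1.8]
gripper_width: 21.3
```

drive_tool --pt "0 0 0 0" --pt "0 0 0 0"

```text
clock: 7.67
position: [519.3, -5.2, 148.1]
ee_rot: [-0.7, 0.1, 0.7, 0.1]
contact_force: [0.4, 0.2, -0.5]
gripper_width: 21.7
```

```bash
cat > t.py <<'E'
from h import *
np.set_printoptions(precision=2,suppress=True)
s=arm.read_state();M=R.from_quat(s['ee_rot']).as_matrix();p=s['position']
o=np.array([557,130.3]);d=np.array([np.cos(np.radians(73.74)),np.sin(np.radians(73.74))]);n=np.array([-d[1],d[0]])
print('clock',s['clock'],'p',p,'track',(p[:2]-o)@d,(p[:2]-o)@n,'yaw',np.degrees(np.arctan2(-M[1,1],-M[0,1])),'F',s['contact_force'],'Ftrack',s['contact_force'][:2]@d,'w',s['gripper_width'])
def to(tx,z,ty=0): q=o+d*tx+n*ty;return M.T@(np.array([*q,z])-p)
E
python3 - <<'E'
from t import *
print(to(-136,75))
cv2.imwrite('pics/w3.png',arm.get_image('wrist')[...,::-1])
E
```

```text
clock 7.6667 p [519.31  -5.19 148.12] track -140.6241189184228 -1.7545856635025419 yaw 73.77317499149584 F [ 0.37  0.2  -0.52] Ftrack 0.29303712885894706 w 21.748210013152782
[73.12 -4.65  1.7 ]
```

View pics/w3.png

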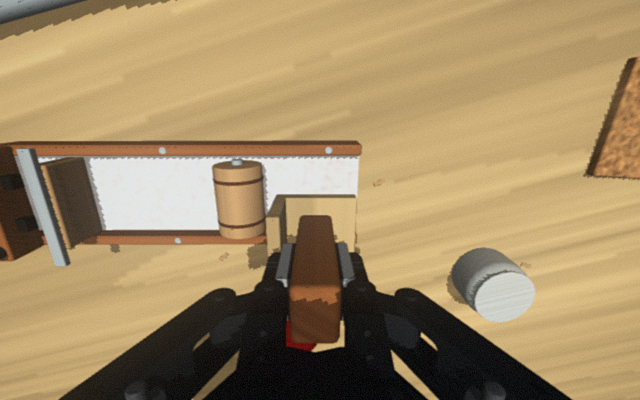

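```bash
python3 - <<'E'
from t import *
C=cam('wrist',s)
for q,z in(((163,150),33),((328,150.5),33),((178,240),33),((361,143),33),((215,200),40),((265,200),40),((97,196),18)):
    w=ray(C,*q,z)[:2];print(q,(w-o)@d,(w-o)@n)
E
```

```text
clock 7.7167 p [519.4   -5.35 148.17] track -140.7498257063254 -1.8890600305887753 yaw 73.73576505463356 F [-0.75  0.08 -0.93] Ftrack -0.12836500958498812 w 21.09273392149444
(163, 150) -2.0662571731886348 -45.80692269717679
(328, 150.5) -151.4934685418636 -45.35857092043393
(178, 240) -1.7906761317976838 44.40583608612144
(361, 143) -181.04647946015635 -52.071500256717705
(215, 200) -46.399718728367766 -0.4049341239994537
(265, 200) -93.06022803430008 -0.40520712676663645
(97, 196) 80.47245367805444 2.6914205551085
```

drive_tool --pt "15 0 2 0" --pt "20 0 0 0" --pt "18 0 0 0" --pt "12 0 0 0" --pt "6 0 0 0" --pt "2 0 0 0" --pt "0 0 0 0" --pt "0 0 0 0"

```text
clock: 8.38
position: [518.4, -4.3, 76.0]
ee_rot: [0.7, -0.1, -0.7, -0.1]
contact_force: [-0.2, 0.3, -1.9]
gripper_width: 21.4
```

```bash
python3 - <<'E'
from t import *
print(to(-140,75))
E
```

```text
clock 8.3833 p [518.43  -4.3   76.03] track -140.01417688632185 -0.6568912735005382 yaw 73.73513099265274 F [-0.19  0.3  -1.93] Ftrack 0.23147770112564678 w 21.358420266681147
[ 1.03 -0.01  0.66]
```

drive_tool --pt "0 -3 0 0" --pt "0 -4 0 0" --pt "0 -4 0 0" --pt "0 -3 0 0" --pt "0 -2 0 0" --pt "0 -2 0 0" --pt "0 -2 0 0" --pt "0 -3 0 0" --pt "0 -4 0 0" --pt "0 -4 0 0"

```text
clock: 9.22
position: [526.6, 25.9, 75.3]
ee_rot: [-0.7, 0.1, 0.7, 0.1]
contact_force: [-0.5, 0.0, -1.2]
gripper_width: 21.4
```

drive_tool --pt "0 -4 0 0" --pt "0 -4 0 0" --pt "0 -4 0 0" --pt "0 -4 0 0" --pt "0 -4 0 0" --pt "0 -4 0 0" --pt "0 -4 0 0" --pt "0 -4 0 0" --pt "0 -4 0 0" --pt "0 -4 0 0"

```text
clock: 10.05
position: [537.8, 64.3, 75.3]
ee_rot: [-0.7, 0.1, 0.7, 0.1]
contact_force: [-0.9, -0.1, -1.4]
gripper_width: 21.2
```

drive_tool --pt "0 -4 0 0" --pt "0 -4 0 0" --pt "0 -4 0 0" --pt "0 -4 0 0" --pt "0 -4 0 0" --pt "0 -4 0 0" --pt "0 -4 0 0" --pt "0 -4 0 0" --pt "0 -4 0 0" --pt "0 -4 0 0"

```text
clock: 10.88
position: [549.0, 102.7, 75.3]
ee_rot: [-0.7, 0.1, 0.7, 0.1]
contact_force: [-0.3, -0.4, -1.2]
gripper_width: 21.3
```

drive_tool --pt "0 -3 0 0" --pt "0 -3 0 0" --pt "0 -2 0 0" --pt "0 -2 0 0" --pt "0 -2 0 0" --pt "0 -2 0 0" --pt "0 -1 0 0" --pt "0 0 0 0"

```text
clock: 11.55
position: [553.2, 117.0, 75.3]
ee_rot: [0.7, -0.1, -0.7, -0.1]
contact_force: [0.7, -0.6, -1.8]
gripper_width: 21.3
```

```bash
python3 - <<'E'
from t import *
cv2.imwrite('pics/w4.png',arm.get_image('wrist')[...,::-1])
E
```

```text
clock 11.55 p [553.2  116.98  75.33] track -13.852554895350494 -0.08691506933629087 yaw 73.74017503259195 F [ 0.66 -0.65 -1.76] Ftrack -0.4373278361769151 w 21.284863286284605
```

View pics/w4.png

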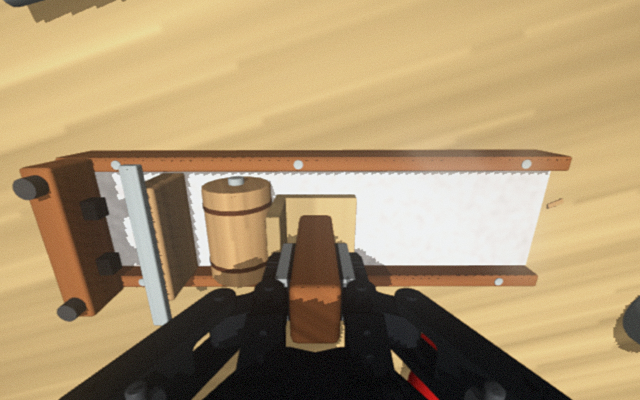

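The roller (238,230) is straight in the channel ahead of the blade, with a small gap to the stop face (175,235). Now I'll push slowly and watch the force.

drive_tool --pt "0 -2 0 0" --pt "0 -2 0 0" --pt "0 -2 0 0" --pt "0 -2 0 0" --pt "0 -2 0 0" --pt "0 -2 0 0" --pt "0 -2 0 0" --pt "0 -2 0 0" --pt "0 -1 0 0"

```text
clock: 12.35
position: [558.0, 133.4, 75.3]
ee_rot: [0.7, -0.1, -0.7, -0.1]
contact_force: [-0.2, 0.3, -1.8]
gripper_width: 21.3
```

drive_tool --pt "0 -1 0 0" --pt "0 -1 0 0" --pt "0 -1 0 0" --pt "0 -1 0 0" --pt "0 -1 0 0" --pt "0 -1 0 0" --pt "0 -1 0 0" --pt "0 -1 0 0" --pt "0 -1 0 0" --pt "0 -1 0 0"

```text
clock: 13.18
position: [559.9, 141.0, 75.3]
ee_rot: [-0.699, 0.101, 0.701, 0.099]
contact_force: [0.1, -6.2, 0.7]
gripper_width: 21.4
```

drive_tool --pt "0 -1 0 0" --pt "0 -1 0 0" --pt "0 -1 0 0" --pt "0 -1 0 0" --pt "0 -1 0 0" --pt "0 -1 0 0" --pt "0 -1 0 0" --pt "0 -1 0 0"

```text
clock: 13.85
position: [562.2, 148.6, 75.4]
ee_rot: [-0.699, 0.101, 0.701, 0.099]
contact_force: [0.1, -5.1, 0.6]
gripper_width: 21.3
```

```bash
python3 -c "from t import *"
```

```text
clock 13.85 p [562.16 148.57  75.35] track 18.987582707381602 0.1653449123095015 yaw 73.70853704495181 F [ 0.12 -5.12  0.59] Ftrack -4.8851379853287416 w 21.250608862636298
```

drive_tool --pt "0 -1 0 0" --pt "0 -1 0 0" --pt "0 -1 0 0" --pt "0 -1 0 0" --pt "0 -1 0 0" --pt "0 -1 0 0"

```text
clock: 14.35
position: [563.8, 154.3, 75.4]
ee_rot: [-0.699, 0.101, 0.701, 0.099]
contact_force: [-0.2, -5.4, 0.9]
gripper_width: 21.5
```

drive_tool --pt "0 -1 0 0" --pt "0 -1 0 0" --pt "0 -1 0 0"

```text
clock: 14.6
position: [564.6, 157.1, 75.4]
ee_rot: [-0.699, 0.101, 0.701, 0.099]
contact_force: [0.0, -6.6, 1.7]
gripper_width: 21.3
```

drive_tool --pt "0 -1 0 0" --pt "0 -1 0 0"

```text
clock: 14.77
position: [565.2, 159.0, 75.3]
ee_rot: [-0.699, 0.101, 0.701, 0.099]
contact_force: [-0.1, -5.9, 0.4]
gripper_width: 21.3
```

drive_tool --pt "0 -1 0 0" --pt "0 -1 0 0"

```text
clock: 14.93
position: [565.8, 161.0, 75.3]
ee_rot: [-0.699, 0.101, 0.701, 0.099]
contact_force: [-0.2, -5.8, 0.1]
gripper_width: 21.5
```

drive_tool --pt "0 -1 0 0" --pt "0 -1 0 0"

```text
clock: 15.1
position: [566.3, 162.8, 75.3]
ee_rot: [-0.699, 0.101, 0.701, 0.099]
contact_force: [0.3, -5.7, 1.3]
gripper_width: 21.3
```

drive_tool --pt "0 -1 0 0"

```text
clock: 15.18
position: [566.5, 163.8, 75.3]
ee_rot: [-0.699, 0.101, 0.701, 0.099]
contact_force: [-0.7, -8.3, 2.5]
gripper_width: 21.4
```

drive_tool --pt "0 0 0 0"

```text
clock: 15.27
position: [566.5, 163.7, 75.3]
ee_rot: [-0.699, 0.102, 0.701, 0.099]
contact_force: [0.0, -6.3, 0.7]
gripper_width: 21.8
```

drive_tool --pt "0 -0.5 0 0" --pt "0 0 0 0"

```text
clock: 15.43
position: [566.5, 163.7, 75.3]
ee_rot: [-0.699, 0.102, 0.701, 0.099]
contact_force: [-0.9, -6.6, 1.2]
gripper_width: 21.2
```

```bash
python3 -c "from t import *"
```

```text
clock 15.4333 p [566.5  163.73  75.31] track 34.75062406318651 0.23683534678245063 yaw 73.70721133621291 F [-0.89 -6.64  1.22] Ftrack -6.6230823535669145 w 21.244567232727842
```

drive_tool --pt "0 -1 0 0" --pt "0 0 0 0"

```text
clock: 15.6
position: [566.5, 163.9, 75.3]
ee_rot: [-0.699, 0.102, 0.701, 0.098]
contact_force: [0.3, -10.6, 1.7]
gripper_width: 21.2
```

drive_tool --pt "0 -1 0 0" --pt "0 0 0 0"

```text
clock: 15.77
position: [566.5, 164.0, 75.4]
ee_rot: [-0.698, 0.103, 0.702, 0.097]
contact_force: [0.4, -11.5, 2.8]
gripper_width: 21.2
```

The stop is solid at about 11 N with no further motion, so I'll hold there.

drive_tool --pt "0 0 0 0" --pt "0 0 0 0" --pt "0 0 0 0" --pt "0 0 0 0" --pt "0 0 0 0"

```text
clock: 16.18
position: [566.5, 164.0, 75.4]
ee_rot: [-0.698, 0.103, 0.701, 0.098]
contact_force: [0.3, -10.8, 3.2]
gripper_width: 21.2
```

drive_tool --pt "0 0 0 0" --pt "0 0 0 0" --pt "0 0 0 0" --pt "0 0 0 0" --pt "0 0 0 0"

```text
clock: 16.6
position: [566.5, 164.0, 75.4]
ee_rot: [-0.698, 0.103, 0.701, 0.098]
contact_force: [0.4, -11.0, 2.9]
gripper_width: 21.4
```

drive_tool --pt "0 0 0 0" --pt "0 0 0 0" --pt "0 0 0 0" --pt "0 0 0 0" --pt "0 0 0 0"

```text
clock: 17.02
position: [566.5, 164.0, 75.4]
ee_rot: [-0.698, 0.103, 0.701, 0.098]
contact_force: [-0.6, -12.0, 1.7]
gripper_width: 21.5
```

```bash
python3 -c "from t import *"
```

```text
clock 17.0167 p [566.51 164.01  75.36] track 35.025154374863206 0.3100402952458225 yaw 73.68977611109321 F [ -0.64 -12.     1.71] Ftrack -11.70245907522124 w 21.52588602670859
```

drive_tool --pt "0 0.5 0 0" --pt "0 0.5 0 0" --pt "0 0.5 0 0" --pt "0 0.5 0 0" --pt "0 0.5 0 0" --pt "0 0.5 0 0" --pt "0 0.5 0 0" --pt "0 1 0 0" --pt "0 1 0 0" --pt "0 2 0 0"

```text
clock: 17.85
position: [566.6, 162.0, 75.3]
ee_rot: [0.701, -0.099, -0.699, -0.101]
contact_force: [0.3, -0.1, -1.3]
gripper_width: 21.3
```

drive_tool --pt "0 4 0 0" --pt "0 6 0 0" --pt "0 8 0 0" --pt "0 8 0 0" --pt "0 8 0 0" --pt "-5 6 0 0" --pt "-10 0 0 0" --pt "-20 0 0 0" --pt "-25 0 0 0" --pt "-15 0 0 0"

```text
clock: 18.68
position: [556.2, 122.8, 153.9]
ee_rot: [0.702, -0.099, -0.698, -0.101]
contact_force: [0.1, 0.8, -1.9]
gripper_width: 21.4
```

drive_tool --pt "0 0 0 0" --pt "0 0 0 0"

```text
clock: 18.85
position: [555.3, 122.9, 151.8]
ee_rot: [0.701, -0.099, -0.699, -0.101]
contact_force: [-0.4, -0.2, -2.1]
gripper_width: 21.1
```

```bash
python3 - <<'E'
from t import *
cv2.imwrite('pics/w5.png',arm.get_image('wrist')[...,::-1])
q=np.array([477,-369.5,150]);print(M.T@(q-p))
E
```

```text
clock 18.85 p [555.26 122.86 151.77] track -7.629999581655432 -0.41197682089153814 yaw 73.71938459738426 F [-0.39 -0.24 -2.13] Ftrack -0.339572733598839 w 21.130499334884032
[  0.65 494.56 -62.91]
```

View pics/w5.png

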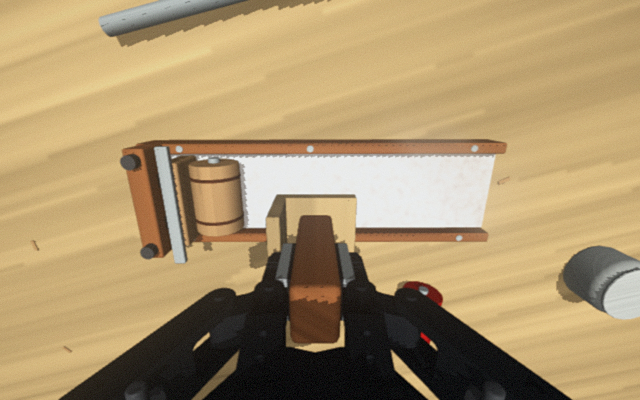

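drive_tool --pt "0 15 -2 0" --pt "0 30 -4 0" --pt "0 34 -5 0" --pt "0 34 -5 0" --pt "0 34 -5 0" --pt "0 34 -5 0" --pt "0 34 -5 0" --pt "0 34 -5 0" --pt "0 34 -5 0" --pt "0 34 -5 0"

```text
clock: 19.73
position: [508.3, -196.6, 148.9]
ee_rot: [-0.699, 0.1, 0.701, 0.1]
contact_force: [0.7, -0.5, -1.8]
gripper_width: 21.6
```

drive_tool --pt "0 34 -5 0" --pt "0 34 -5 0" --pt "0 34 -4 0" --pt "0 30 -4 0" --pt "0 24 -3 0" --pt "0 10 -1 0" --pt "0 0 0 0" --pt "0 0 0 0" --pt "0 0 0 0"

```text
clock: 20.48
position: [484.3, -359.3, 149.6]
ee_rot: [-0.699, 0.1, 0.701, 0.1]
contact_force: [0.7, 0.3, -1.2]
gripper_width: 21.6
```

```bash
python3 - <<'E'
from t import *
print(M.T@(np.array([485,-360,60])-p))
cv2.imwrite('pics/side6.png',arm.get_image('scene')[...,::-1])
E
```

```text
clock 20.4833 p [ 484.27 -359.31  149.58] track -490.38640323051106 -67.2650682039338 yaw 73.75745478615325 F [ 0.68  0.31 -1.15] Ftrack 0.4856372729171534 w 21.6383155103916
[89.58  0.51 -1.05]
```

drive_tool --pt "15 0 0 0" --pt "25 0 0 0" --pt "20 0 0 0" --pt "15 0 0 0" --pt "7 0 0 0" --pt "3 0 0 0" --pt "0 0 0 0" --pt "0 0 0 0"

```text
clock: 21.2
position: [485.6, -360.2, 66.3]
ee_rot: [0.701, -0.1, -0.699, -0.099]
contact_force: [0.1, 0.7, -1.0]
gripper_width: 21.2
```

drive_tool --pt "1 0 0 0" --pt "1 0 0 0" --pt "1 0 0 0" --pt "1 0 0 0" --pt "0 0 0 0"

```text
clock: 21.62
position: [484.6, -360.2, 61.3]
ee_rot: [-0.7, 0.1, 0.7, 0.1]
contact_force: [-0.2, -0.6, -1.3]
gripper_width: 21.4
```

drive_tool --pt "1 0 0 0" --pt "0.5 0 0 0" --pt "0 0 0 0" --pt "0 0 0 0"

```text
clock: 21.95
position: [484.7, -360.2, 59.7]
ee_rot: [-0.7, 0.1, 0.7, 0.1]
contact_force: [0.1, 0.1, -1.0]
gripper_width: 21.2
```

drive_tool --pt "0.5 0 0 0" --pt "0.5 0 0 0" --pt "0 0 0 0"

```text
clock: 22.2
position: [484.7, -360.2, 58.8]
ee_rot: [-0.7, 0.1, 0.7, 0.1]
contact_force: [-0.4, 0.3, -1.7]
gripper_width: 21.4
```

drive_tool --pt "0.5 0 0 0" --pt "0 0 0 0" --pt "0 0 0 0"

```text
clock: 22.45
position: [484.8, -360.3, 58.7]
ee_rot: [0.7, -0.1, -0.7, -0.1]
contact_force: [-0.7, 0.3, 1.7]
gripper_width: 21.5
```

Contact is made at the original height. Next I release and lift straight up.

drive_tool --pt "0 0 0 0" --pt "0 0 0 0" --pt "0 0 0 0" --pt "0 0 0 0" --pt "0 0 0 0" --pt "0 0 0 0" --pt "0 0 0 0" --pt "0 0 0 0" --grip 85

```text
clock: 23.12
position: [484.7, -360.2, 58.3]
ee_rot: [-0.7, 0.1, 0.7, 0.1]
contact_force: [-0.3, -0.2, 0.1]
gripper_width: 84.7
```

drive_tool --pt "-5 0 0 0" --pt "-15 0 0 0" --pt "-25 0 0 0" --pt "-30 0 0 0" --pt "-30 0 0 0" --pt "-30 0 0 0" --pt "-30 0 0 0" --pt "-15 0 -20 0" --pt "0 0 -30 0" --pt "0 0 0 0"

```text
clock: 23.95
position: [536.6, -375.3, 239.6]
ee_rot: [0.702, -0.1, -0.698, -0.099]
contact_force: [0.3, -0.0, -1.6]
gripper_width: 84.7
```

```bash
python3 - <<'E'
from t import *
w=arm.get_image('wrist')[...,::-1];a=arm.get_image('scene')[...,::-1];b=arm.get_image('side')[...,::-1]
f=lambda im,x,y,W,H:cv2.resize(im[y:y+H,x:x+W],(400,300),interpolation=cv2.INTER_CUBIC)
cv2.imwrite('pics/end.png',np.vstack([np.hstack([f(w,120,60,400,300),f(a,200,70,120,90)]),np.hstack([f(a,330,240,133,100),f(b,250,125,80,60)])]))
E
```

```text
clock 23.95 p [ 536.56 -375.29  239.6 ] track -491.0929607475457 -121.94366336764163 yaw 73.78033112979082 F [ 0.27 -0.03 -1.6 ] Ftrack 0.05255935197901556 w 84.65377116689052
```

View pics/end.png

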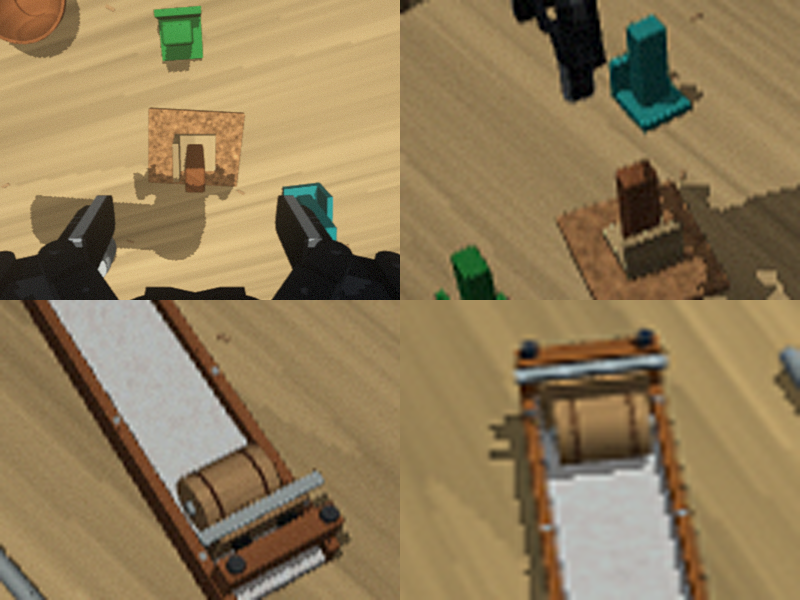

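```bash
python3 - <<'E'
from t import *
S=cam('scene')
im5=cv2.imread('pics/w5.png');
s5=dict(position=np.array([555.26,122.86,151.77]),ee_rot=R.from_matrix(np.column_stack([[0,0,-1],[-d[0],-d[1],0],[-n[0]*-1*-1,0,0]])).as_quat() if 0 else None)
y=np.array([-d[0],-d[1],0]);x=np.array([0,0,-1.]);s5['ee_rot']=R.from_matrix(np.column_stack([x,y,np.cross(x,y)])).as_quat()
C=cam('wrist',s5)
for q in((189.5,200),(243.5,200)):
    w=ray(C,*q,40)[:2];print(q,(w-o)@d)
for tx,z in((107,41),(107,60),(85,62)):print(tx,z,proj(C,[*(o+d*tx),z]))
b=im5[140:265,120:260];cv2.imwrite('pics/c5.png',cv2.resize(b,None,fx=4.5,fy=4.5,interpolation=cv2.INTER_CUBIC))
E
```

```text
clock 24.1 p [ 532.29 -373.89  237.64] track -490.9426035542253 -117.44715291510367 yaw 73.73124860700788 F [-0.56  0.88 -0.05] Ftrack 0.6829158866750481 w 84.4768479457358
(189.5, 200) 112.22869385449977
(243.5, 200) 61.1056121311119
107 41 [194.28 198.08]
107 60 [185.56 204.8 ]
85 62 [209.83 205.57]
```

View pics/c5.png

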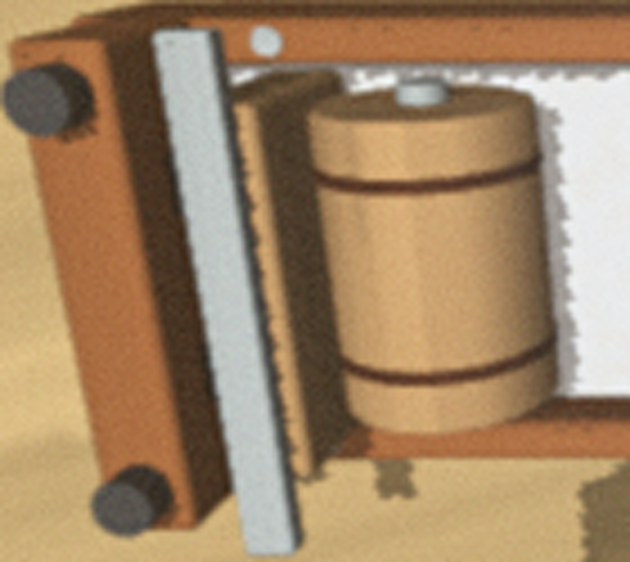

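```bash
python3 -c "
from bench import arm
print(arm.job_done())"
```

```text
the job is handed in; nothing more can be done
None
```

I rolled the roller along the track to the sliding stop with the paddle, pushed the stop home, and put the paddle back on its cork rest. The job was handed in at about 24 s of the 64 s allowed.

- **Push:** I took the brown paddle from the cork and moved the stop at about 5–6 N until it came up solid, after roughly 26 mm of travel. I held there at about 11 N (10.6–12 N in the readings) for about 1.4 s. The highest reading was 12 N, well under the 25 N limit, though force was only read at the end of each move call.
- **Roller:** after backing off slowly, the roller measured about 87 mm along the track, against 85 mm expected when touching the stop. That is within measuring error, and no floor shows between roller and stop.
- **Paddle:** it stands upright on the cork, near its middle, and the gripper is open and clear of everything.
- **Other things:** the green and turquoise paddles, the bowl and the gouge looked undisturbed where they showed in the last pictures. I made no separate check of the wax tin or the red roller after the paddle was put back.

None of the checks failed or disagreed. I judged the stop fully home by feel only, because its buffers were not clearly visible in the pictures.

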